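# Set out the dosing cup and open the safety-capped bottle

### The arm

A 6-joint arm with a two-finger parallel gripper is mounted at the origin on the work surface. World frame = base frame: x ahead of the robot, y to its left, z up, the work surface at z = 0. Lengths are in mm, angles in rad, forces in N, time in s.
With the tool pointing down it reaches from about 300 to 775 mm from the base axis. Payload 14.6 kg.
Tool frame: the origin (TCP) lies between the finger pads; the fingertips stand 8 mm ahead of it and the grasp point (between the pads) lies 11 mm behind it; z points along the fingers, x is the direction in which the jaws open and shut, and the axes are right-handed (so a half turn about z gives the same grasp; the last joint's range is limited). The gripper opens to 85 mm and grips with 20 to 120 N. Pads are 22 mm wide; open, the fingers measure 114 mm over their backs; the gripper's body (76 mm by 85 mm) begins 54 mm behind the grasp point. The pads swing forward as they close: fully open they stand 13 mm farther back than shut.
Start: joints at [-1.173, 0.3, 1.521, -0, 1.321, -0.067], TCP at [246.526, -491.645, 239.281] pointing down, gripper open.
Joint ranges: [-3.03, 3.03], [-0.79, 2.21], [0.23, 2.52], [-1.04, 4.18], [0, 3.07], [-2.55, 2.55]. Speed limits (rad/s): [2.22, 2.22, 2.57, 3.14, 3.14, 3.14].

### API

Orientations are given as a unit quaternion [w, x, y, z].
In Python, from plant import robot, grab_frame, outline_of, spot_point gives the robot as it stands.
- The arm moves only by the tool drive_tool, never from a script. Its argument "series" is a list of rows, each a list of 7 numbers: the shift along the tool's x, y, z in units of 200 mm (1.0 is 200 mm), then the turn, a rotation vector about the tool's x, y, z in units of 60 degrees (1.0 is 60 degrees), then the opening, from -1 (shut) to 1 (fully open). A call has exactly 5 rows; each row is the pose to reach, as a shift and turn from the pose commanded when the call began, along the tool's axes at that moment; what a row does not reach only later rows make up. A row lasts 1/10 s, in which the tool goes at most 50 mm and 8.59 degrees, less where a joint would pass 70% of its speed; a pose out of reach is approached as far as the arm can. A call with a number of a shift or a turn outside -1 to 1 is refused whole. A call with a gripper value outside its range is refused whole. The fingers move at their own pace and stop on an object; "force" is the grip in N (left out, the last holds). Time passes only in rows, so rows that repeat a pose let the fingers close, or fill a call up. It gives the time, the measured TCP pose, the force and the opening at its end, in the units of the state.
- robot.get_obs(): the state, without advancing time (a new reading comes with each control period).
- grab_frame(name): name is "scene" or "top"; returns a dict with "img" (384x512x3 uint8, red, green, blue), "range_z" (384x512 float32, mm along the optical axis (not along the pixel's ray), 0 where there is no reading), "intrinsics" (3x3 intrinsics, pixels), "k1" (the pictures are not rectified: a ray, as slopes to the right and down, at radius r is drawn at 1 + k1 r^2 times it, then the intrinsics apply), "rvec" (rotation vector, rad) and "tvec" (3), from world to camera coordinates, as OpenCV has them. Camera axes: x right, y down, z forward; pixel columns grow to the right and rows downward; lengths in mm; the calibration is good to about 2 mm. A picture is of the moment at which its call begins.
- robot.hand_in(): hands the job in, once; it reports no verdict.
Trained networks look in the newest picture that a camera, given by its name, has taken for a name from the list of things; names that differ only in an ending like _2 or _b are one class to them, and where a whole thing is asked for, a point or a joint stands for the part that bears it (a point fixed in the world has none). Each returns a list of dicts, best first, with "p" (0 to 1); they miss things now and then, are a little off and sometimes report something else, mostly with a low value. They report only what shows in the picture. A call takes as long as a camera call. They do not tell look-alikes from the thing itself.
- outline_of(target, camera): "region" (384x512 bool, what is visible of it).
- spot_point(target, camera): "point" ([x, y, z] in mm, in world coordinates, good to about 4 mm: a listed point, or the origin of a listed thing).
The state is a dict: "clock": time; "qpos": joint angles; "qd": joint speeds; "effort": joint torques, N m; "tcp_pos": TCP position; "tool_rot": TCP orientation; "force": force on the tool from outside, world axes, zero at the start; "torque": the same for the moment, N m; "opening": finger opening in mm.
Only numpy, scipy, OpenCV 4.12 (cv2) and the standard library are available. Lean on these libraries where they do the work, as an engineer would, in place of code of your own. Each camera call takes 0.05 s, during which the arm holds its last target. There are 200 camera calls.

### The job

Take the dosing cup out of the compartment bin and stand it upright on the drip tray inside the small raised ring, then let go of it. Then open the clamped bottle: grip its safety cap, press it down against its spring, twist it anticlockwise (seen from above) until it is free, and lift it straight up. Finish still holding the cap level and still, directly over the bottle's mouth with about 8 cm of air below it; leave the other parts in the bin where they are.

Things in the scene. Friction and masses are not known exactly. Their poses are not given: they have to be found in the camera images.
- cup_mid (a point): Centre, half-way up, of the dosing cup: a plain steel open cup, 40 mm across the rim (slightly narrower at the foot), 56 mm tall, wall 3 mm, 70 g, standing mouth up in one of the bin's three compartments (which one varies). Its z axis points up, out of the mouth.
- cup: The same dosing cup; origin at the centre of its underside, z up out of the mouth.
- bin: Open bin fixed to the bench, 140 mm along its x, 226 mm along its y, walls 28 mm high, 4 mm thick, floor 4 mm thick. Origin at the centre of its underside. Two dividers as high as the walls make three compartments side by side along y, each about 132 (x) by 70 (y) mm inside, centred at y = -74, 0 and +74 mm. There is more finger room along its x.
- spot (a point): Centre of the raised ring on the drip tray where the cup belongs, at the tray's top surface (8 mm above the bench). The ring is 60 mm across inside, 70 mm outside and 4 mm high. It lies 150 mm from the bottle's axis. z up; its y axis points away from the bottle.
- mouth (a point): Centre of the top of the bottle's neck (hidden under the cap), 149.5 mm above the bench. The bottle is round, 76 mm in diameter, its shoulder slopes up from 100 to 115 mm above the bench; it is clamped to the drip tray and neither turns nor lifts. Under the cap, beside the neck, fingertips have room down to 118 mm above the bench. z up.
- cap_mid (a point): Centre, half-way up, of the safety cap: a ribbed round cap 54 mm in diameter and 30 mm tall, 35 g, a separate part locked on the bottle's neck; while locked its centre is 147 mm above the bench (2.5 mm below the mouth point). It can be gripped across any diameter. z up. How it opens: see cap.
- cap: The same cap; origin at the centre of its open underside, z up. A sprung bayonet: press it down at least 4 mm (about 9 N; it bottoms out at 7.5 mm, 11 N) and keep it down while twisting it anticlockwise seen from above by 55 to 115 degrees (80 is a good amount); then it lifts straight off. Unpressed it is locked; clockwise it is blocked.
- stand: Drip tray, fixed, with the bottle clamped on it; origin on the bench on the bottle's axis, y towards the cup's ring. Tray 130 mm along x, 280 mm along y (from -75 to +205 mm), 8 mm thick with a rim 13 mm above the bench.
- collar_mid (a point): Bystander: centre of a flat steel shaft collar, 50 mm outside, 24 mm hole, 14 mm tall, lying in another compartment.
- plug_mid (a point): Bystander: centre of a steel pipe plug, 38 mm flange below a 24 mm stub, 36 mm tall, standing in another compartment.
Mind the look-alikes: they are no part of the job. What is shaped like the cup but orange is not meant. What is shaped like the cap but yellow is not meant.

How it is judged (in metres and radians):
On the way, in this order (a step that is already met when the one before it is completed fails the run):
1. the cup stands upright inside the raised ring, let go, with the cap still on (horizontal distance between cup_mid and spot below 0.012 m and z of cup_mid in the frame of spot between 0.025 and 0.0305 m and angle between cup's own z axis and vertical below 0.1 rad and contact force between the fingers and cup below 0.1 N and z of cap_mid in the frame of mouth below 0.001 m), for 0.2 s.
2. the cap is pressed down at least 3 mm on the neck (z of cap_mid in the frame of mouth below -0.0055 m and horizontal distance between cap_mid and mouth below 0.006 m), for 0.05 s.
3. the cap is turned at least 45 degrees while still on the neck (angle between the x axis of cap and the x axis of stand, either way round above 0.78 rad and z of cap_mid in the frame of mouth below 0.008 m and horizontal distance between cap_mid and mouth below 0.006 m), for 0.05 s.
At the end, for the whole second after the job is handed in: The fingers hold the cap still and level (11 degrees), within 25 mm of the bottle's axis, its centre 55 to 165 mm above the mouth, touching nothing else; the cup stands upright, let go, foot on the tray inside the raised ring (centres within 12 mm) (z of cap_mid in the frame of mouth between 0.055 and 0.165 m and horizontal distance between cap_mid and mouth below 0.025 m and angle between cap's own z axis and vertical below 0.2 rad and linear speed of cap below 0.02 m/s and contact force between the fingers and cap above 1 N and contact force between cap and stand below 0.05 N and horizontal distance between cup_mid and spot below 0.012 m and z of cup_mid in the frame of spot between 0.025 and 0.0305 m and angle between cup's own z axis and vertical below 0.1 rad and contact force between the fingers and cup below 0.1 N); the arm keeps its last pose, push and grip.
It fails at once if the shaft collar is disturbed (moved more than 30 mm) (distance of collar_mid from where it was at the start of the episode above 0.03 m).
It fails at once if the pipe plug is disturbed (moved more than 30 mm) (distance of plug_mid from where it was at the start of the episode above 0.03 m).
It also fails if it takes over 48 s, if anything falls off the work surface, if the arm or the gripper's body presses on something with over 40 N, if the wrist force passes 120 N, or if a joint passes its speed limit or range.

## Working session

There is one attempt and no reset: what is moved stays moved. The work goes in short steps, Python scripts to look and compute and a tool call to move; the robot and the scene stay as the last step left them, time stands still between calls to the robot, and variables do not carry over. Pictures are saved under pics/ and viewed, about 8 in all and at most 12, crops included, and the job is handed in when it is done.

Besides the shell and the picture viewer there is one more tool, called by a JSON object that holds its "fn" and its "kwargs". drive_tool: Moves the arm, as the interface text tells. Its arguments: {"type":"object","properties":{"series":{"type":"array","items":{"type":"array","items":{"type":"number","minimum":-1,"maximum":1}}},"force":{"type":"number"}},"required":["series"]}

```bash
mkdir -p pics; ls
cat > h.py <<'E'
import numpy as np, cv2
from scipy.spatial.transform import Rotation as R
from plant import robot, grab_frame, outline_of, spot_point
def world(f,u,v,z=None):
    """pixels -> world by depth, or by plane height z"""
    u=np.atleast_1d(u).astype(float);v=np.atleast_1d(v).astype(float)
    K=f["intrinsics"];d=np.array([(u-K[0,2])/K[0,0],(v-K[1,2])/K[1,1]]);s=d.copy()
    for _ in range(10): s=d/(1+f["k1"]*(s**2).sum(0))
    ray=np.vstack([s,np.ones(len(u))])
    M=cv2.Rodrigues(np.array(f["rvec"],float))[0];t=np.array(f["tvec"],float).reshape(3,1)
    if z is None:
        Z=f["range_z"][v.astype(int),u.astype(int)]
        return (M.T@(ray*Z-t)).T
    c=-M.T@t;w=M.T@ray
    return (c+w*(z-c[2])/w[2]).T
E
python3 - <<'E'
from h import *
ims=[]
for c in ("scene","top"):
    f=grab_frame(c);ims.append(f["img"])
    cv2.imwrite(f"pics/{c}0.png",f["img"][:,:,::-1])
    for n in ("cup_mid","bin","spot","mouth","cap_mid","cap","stand","collar_mid","plug_mid"):
        print(c,n,[(np.round(d["point"]),round(d["p"],2)) for d in spot_point(n,c)[:3]])
o=robot.get_obs();print(o["clock"],o["tcp_pos"],o["tool_rot"],o["opening"])
E
```

```text
pics
scene cup_mid [(array([688., 215.,  28.]), 0.97), (array([693., 123.,  29.]), 0.89), (array([537., 157.,  32.]), 0.59)]
scene bin [(array([542., 225.,  -5.]), 0.7)]
scene spot [(array([526., -38.,  12.]), 0.68)]
scene mouth [(array([ 562., -179.,  151.]), 0.56)]
scene cap_mid [(array([ 566., -181.,  148.]), 0.73)]
scene cap [(array([ 567., -180.,  135.]), 0.9), (array([ 565., -179.,  151.]), 0.52)]
scene stand [(array([ 565., -178.,    2.]), 0.67)]
scene collar_mid [(array([555., 300.,  12.]), 0.82), (array([ 566., -180.,  150.]), 0.45)]
scene plug_mid [(array([551., 230.,  19.]), 0.53)]
top cup_mid [(array([688., 218.,  27.]), 0.84), (array([688., 126.,  25.]), 0.78), (array([534., 157.,  34.]), 0.59)]
top bin [(array([547., 228.,   1.]), 0.86)]
top spot [(array([530., -34.,  12.]), 0.94)]
top mouth [(array([ 561., -179.,  150.]), 0.68)]
top cap_mid [(array([ 567., -178.,  144.]), 0.87), (array([ 480., -335.,   10.]), 0.79)]
top cap [(array([ 568., -178.,  130.]), 0.58)]
top stand [(array([ 561., -179.,   -4.]), 0.59)]
top collar_mid [(array([556., 301.,   9.]), 0.7)]
top plug_mid [(array([551., 228.,  15.]), 0.48)]
1.0 [ 246.51839841 -491.64352572  239.25972411] [-2.58675223e-05  8.50950944e-01 -5.25245172e-01 -2.18802658e-05] 85.43092608598704
```

View pics/scene0.png

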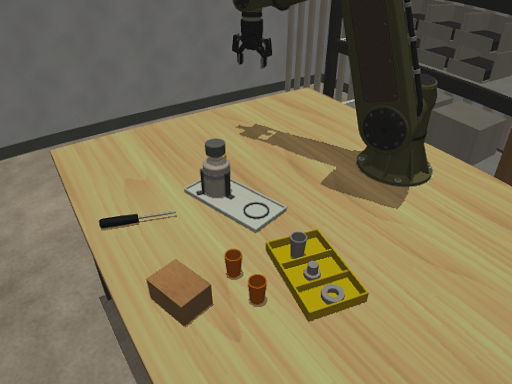

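View pics/top0.png

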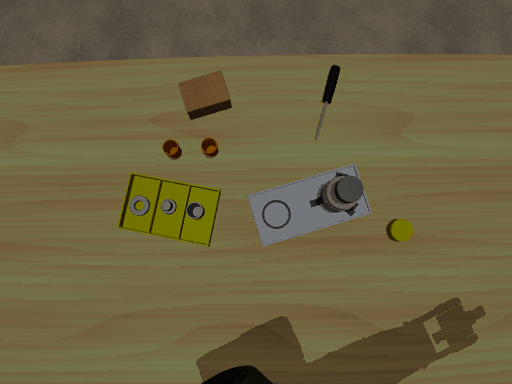

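The scene picture shows the steel cup in the bin at (298,245), with the plug at (313,270) and the collar at (333,294). There are orange cups at (233,262) and (257,289). In the top picture the steel cup is at (196,211), the orange ones at (172,149) and (210,147), the ring at (276,214), the cap at (348,190) and the yellow cap at (402,230).

Cup candidates are top (196,211), (172,149) and (210,147). Only (196,211) is grey and inside the bin. Cap candidates are (348,190) and (402,230). The dark one on the bottle at (348,190) is meant, since the other is yellow and lies on the bench.

Run:
```python
from h import *
F={c:grab_frame(c) for c in ("scene","top")}
def meas(n,c,pick,zlo,zhi):
    for d in outline_of(n,c):
        v,u=np.nonzero(d["region"])
        if len(u)<10: continue
        P=world(F[c],u,v);P=P[(P[:,2]>zlo)&(P[:,2]<zhi)]
        if len(P)<8: continue
        (cx,cy),r=cv2.minEnclosingCircle(np.float32(P[:,:2]))
        print(n,c,round(d["p"],2),"px",u.mean().round(),v.mean().round(),"n",len(P),"z",P[:,2].min().round(),P[:,2].max().round(),"circ",np.round([cx,cy,r],1),"med",np.median(P[:,:2],0).round(1))
for c in F:
    meas("cup",c,0,50,70); meas("cap_mid",c,0,155,170)
# ring: dark pixels on tray near (276,214)
f=F["top"];g=cv2.cvtColor(f["img"],cv2.COLOR_RGB2GRAY)
w=g[192:237,255:298];v,u=np.nonzero(w<90)
print("tray gray",np.percentile(w,[5,25,50,75]))
v=v+192;u=u+255;k=np.hypot(u-276,v-214)<18
el=cv2.fitEllipse(np.float32(np.c_[u[k],v[k]]));print("ring el",el)
P=world(f,u[k],v[k],12.);print("ring",P.mean(0),cv2.minEnclosingCircle(np.float32(P[:,:2])))
# bin orientation: yellow mask
hsv=cv2.cvtColor(f["img"],cv2.COLOR_RGB2HSV);m=cv2.inRange(hsv,(22,200,60),(33,255,255));m[:, 240:]=0;m[:165]=0;m[255:]=0
m=cv2.morphologyEx(m,cv2.MORPH_OPEN,np.ones((3,3)));v,u=np.nonzero(m);P=world(f,u,v,28.)
print("bin rect",cv2.minAreaRect(np.float32(P[:,:2])))
for i,(c,b) in enumerate((("top",(100,140,300,260)),)):
    x0,y0,x1,y1=b;cv2.imwrite("pics/crop.png",cv2.resize(F[c]["img"][y0:y1,x0:x1,::-1],None,fx=4,fy=4,interpolation=cv2.INTER_CUBIC))
```

```text
cup scene 0.92 px 297.0 243.0 n 139 z 50.0 62.0 circ [539.2 158.5  20.7] med [539. 158.]
cup scene 0.71 px 234.0 262.0 n 100 z 50.0 58.0 circ [690.8 126.2  19.9] med [690.  130.3]
cup scene 0.66 px 257.0 288.0 n 113 z 50.0 57.0 circ [690.2 218.3  20.1] med [689.8 219. ]
cap_mid scene 0.81 px 215.0 148.0 n 187 z 155.0 163.0 circ [ 565.5 -176.    29.1] med [ 568.5 -172. ]
cup top 0.69 px 171.0 148.0 n 79 z 51.0 59.0 circ [689.3 218.   20. ] med [690.4 221.6]
cup top 0.52 px 209.0 146.0 n 62 z 50.0 59.0 circ [690.1 124.7  19.6] med [687.3 124.1]
cup top 0.49 px 195.0 210.0 n 88 z 50.0 63.0 circ [535.9 158.8  19.8] med [536.4 161.3]
cap_mid top 0.58 px 348.0 189.0 n 538 z 155.0 165.0 circ [ 565.5 -176.8   27.4] med [ 565.8 -176.5]
tray gray [ 51. 117. 118. 118.]
ring el ((275.9683532714844, 213.97296142578125), (26.82943344116211, 27.017709732055664), 156.8435821533203)
ring [526.32023819 -34.54123175  12.        ] ((525.6905517578125, -33.779666900634766), 35.5265998840332)
bin rect ((541.3890380859375, 221.66876220703125), (214.7425079345703, 138.2232208251953), 77.9278793334961)
```

View pics/crop.png

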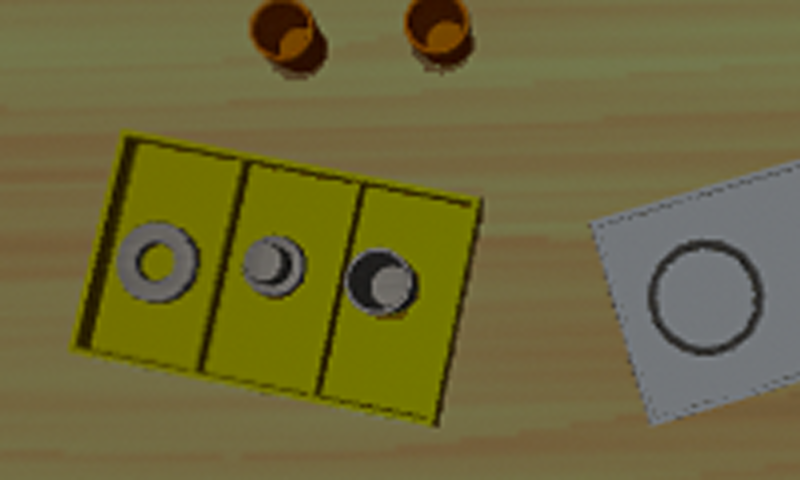

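The crop confirms it: the grey open cup is at crop (382,283), in the compartment nearest the ring, with the plug at (275,267) and the collar at (158,262) in the others. The cup's centre is about (537.5,158.7), rim at z = 60. The ring is at about (526,-34), and the bin's x axis lies at a yaw of about -11°.

```bash
cat >> h.py <<'E'
def go(target,yaw=None):
    """remaining move in tool units"""
    o=robot.get_obs();T=R.from_quat(np.roll(o["tool_rot"],-1));M=T.as_matrix()
    y0=np.degrees(np.arctan2(M[1,0],M[0,0]));dy=0 if yaw is None else (yaw-y0+90)%180-90
    G=R.from_euler('ZX',[y0+dy,180],degrees=True)
    print("t",round(o["clock"],2),"tcp",np.round(o["tcp_pos"],1),"yaw",round(y0,2),"tilt",round(np.degrees(np.arccos(-M[2,2])),2),"open",round(o["opening"],1),"F",np.round(o["force"],1),"q6",round(o["qpos"][5],2))
    print("shift",np.round(M.T@(np.array(target)-o["tcp_pos"])/200,3),"turn",np.round((T.inv()*G).as_rotvec()/np.radians(60),3))
E
python3 -c "
from h import *
go([537.5,158.7,180],-11)"
```

```text
t 1.3 tcp [ 246.5 -491.6  239.3] yaw -63.37 tilt 0.0 open 86.0 F [ 0.7 -0.  -1.2] q6 -0.07
shift [-2.255 -2.758  0.296] turn [ 0.    -0.    -0.873]
```

{"fn": "drive_tool", "kwargs": {"series": [[-0.15,-0.19,0,0,0,-0.14,1],[-0.31,-0.38,0,0,0,-0.28,1],[-0.46,-0.57,0,0,0,-0.42,1],[-0.62,-0.76,0,0,0,-0.56,1],[-0.77,-0.95,0,0,0,-0.7,1]], "force": 40}}

```text
clock: 1.8
tcp_pos: [347.6, -266.9, 239.5]
tool_rot: [0.0, 0.983, -0.183, 0.0]
force: [1.2, 0.2, 0.0]
opening: 85.5
```

```bash
python3 -c "
from h import *
go([537.5,158.7,180],-11)"
```

```text
t 1.8 tcp [ 347.6 -266.9  239.5] yaw -21.04 tilt 0.03 open 85.5 F [1.2 0.2 0. ] q6 -0.37
shift [ 0.122 -2.327  0.297] turn [ 0.    -0.    -0.167]
```

{"fn": "drive_tool", "kwargs": {"series": [[0.01,-0.22,0,0,0,-0.05,1],[0.02,-0.44,0,0,0,-0.1,1],[0.03,-0.66,0,0,0,-0.167,1],[0.04,-0.88,0,0,0,-0.167,1],[0.05,-1.0,0,0,0,-0.167,1]]}}

```text
clock: 2.3
tcp_pos: [430.2, -83.6, 239.5]
tool_rot: [-0.0, 0.995, -0.098, 0.0]
force: [-0.1, -0.8, -0.3]
opening: 85.3
```

```bash
python3 -c "
from h import *
go([537.5,158.7,140],-11)"
```

```text
t 2.3 tcp [430.2 -83.6 239.5] yaw -11.23 tilt 0.03 open 85.3 F [-0.1 -0.8 -0.3] q6 -0.08
shift [ 0.29  -1.293  0.498] turn [-0.    -0.001 -0.004]
```

{"fn": "drive_tool", "kwargs": {"series": [[0.05,-0.22,0.05,0,0,0,1],[0.1,-0.44,0.1,0,0,0,1],[0.15,-0.66,0.15,0,0,0,1],[0.2,-0.88,0.2,0,0,0,1],[0.25,-1.0,0.3,0,0,0,1]]}}

```text
clock: 2.8
tcp_pos: [519.0, 103.1, 179.8]
tool_rot: [-0.0, 0.995, -0.098, 0.001]
force: [0.6, -0.4, 0.3]
opening: 85.5
```

```bash
python3 -c "
from h import *
go([537.5,158.7,110],-11)"
```

```text
t 2.8 tcp [519.  103.1 179.8] yaw -11.23 tilt 0.14 open 85.5 F [ 0.6 -0.4  0.3] q6 0.32
shift [ 0.036 -0.291  0.349] turn [-0.001 -0.002 -0.004]
```

{"fn": "drive_tool", "kwargs": {"series": [[0.02,-0.15,0.15,0,0,0,1],[0.036,-0.29,0.3,0,0,0,1],[0.036,-0.29,0.35,0,0,0,1],[0.036,-0.29,0.35,0,0,0,1],[0.036,-0.29,0.35,0,0,0,1]]}}

```text
clock: 3.3
tcp_pos: [536.7, 154.9, 110.2]
tool_rot: [-0.0, 0.995, -0.099, 0.0]
force: [0.3, -0.6, -0.4]
opening: 85.3
```

```bash
python3 -c "
from h import *
go([537.5,158.7,36],-11)
f=grab_frame('scene')
cv2.imwrite('pics/a.png',cv2.resize(f['img'][120:340,200:420,::-1],None,fx=2.7,fy=2.7,interpolation=cv2.INTER_CUBIC))"
```

```text
t 3.3 tcp [536.7 154.9 110.2] yaw -11.38 tilt 0.05 open 85.3 F [ 0.3 -0.6 -0.4] q6 0.41
shift [-0.    -0.019  0.371] turn [-0.    -0.001 -0.006]
```

View pics/a.png

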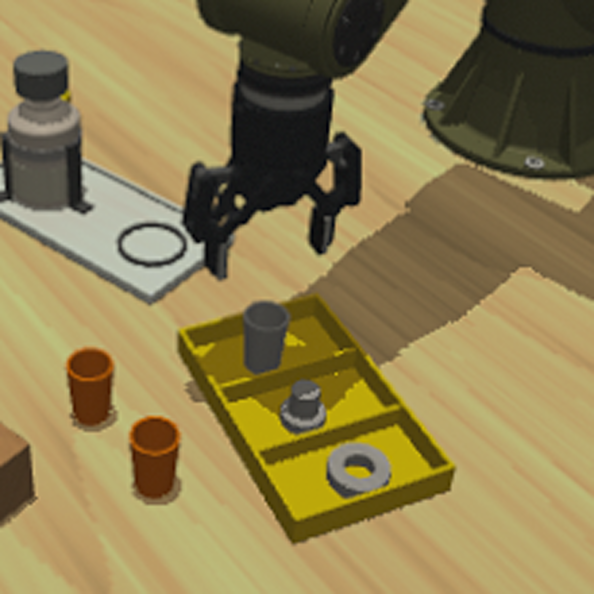

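The open jaws sit above the steel cup at crop (265,335), spread along the bin's x, and nothing is in the way. I'll descend and close.

{"fn": "drive_tool", "kwargs": {"series": [[0,-0.019,0.12,0,0,0,1],[0,-0.019,0.24,0,0,0,1],[0,-0.019,0.33,0,0,0,1],[0,-0.019,0.37,0,0,0,1],[0,-0.019,0.37,0,0,0,1]]}}

```text
clock: 3.85
tcp_pos: [537.3, 158.7, 35.6]
tool_rot: [0.0, 0.995, -0.099, -0.0]
force: [0.4, 0.1, -0.2]
opening: 85.2
```

{"fn": "drive_tool", "kwargs": {"series": [[0,0,0,0,0,0,-0.5],[0,0,0,0,0,0,-0.5],[0,0,0,0,0,0,-0.5],[0,0,0,0,0,0,-0.5],[0,0,0,0,0,0,-0.5]]}}

```text
clock: 4.35
tcp_pos: [537.4, 159.4, 36.2]
tool_rot: [-0.0, 0.995, -0.099, 0.001]
force: [-2.7, -0.2, 5.4]
opening: 37.6
```

{"fn": "drive_tool", "kwargs": {"series": [[0,0,0,0,0,0,-0.5],[0,0,0,0,0,0,-0.5],[0,0,0,0,0,0,-0.5],[0,0,0,0,0,0,-0.5],[0,0,0,0,0,0,-0.5]]}}

```text
clock: 4.85
tcp_pos: [537.5, 159.4, 36.2]
tool_rot: [-0.0, 0.995, -0.099, 0.001]
force: [-2.0, 0.7, 6.9]
opening: 38.0
```

{"fn": "drive_tool", "kwargs": {"series": [[0,0,-0.1,0,0,0,-0.5],[0,0,-0.25,0,0,0,-0.5],[0,0,-0.4,0,0,0,-0.5],[0,0,-0.5,0,0,0,-0.5],[0,0,-0.5,0,0,0,-0.5]]}}

```text
clock: 5.35
tcp_pos: [538.3, 159.5, 138.2]
tool_rot: [-0.001, 0.995, -0.099, 0.002]
force: [0.7, -0.7, -1.3]
opening: 37.7
```

Run:
```python
from h import *
go([526,-34.2,115],-11)
f=grab_frame('scene')
for d in outline_of("cup","scene")[:3]:
    v,u=np.nonzero(d["region"]);P=world(f,u,v);P=P[P[:,2]>80]
    if len(P)>10: print(d["p"],len(P),P.min(0),P.max(0),np.median(P,0))
print([(np.round(d["point"]),round(d["p"],2)) for d in spot_point("cup","scene")[:3]])
cv2.imwrite('pics/b.png',cv2.resize(f['img'][120:340,200:420,::-1],None,fx=2.7,fy=2.7,interpolation=cv2.INTER_CUBIC))
```

```text
t 5.35 tcp [538.3 159.5 138.2] yaw -11.34 tilt 0.29 open 37.7 F [ 0.7 -0.7 -1.3] q6 0.42
shift [0.13  0.962 0.115] turn [-0.002 -0.004 -0.006]
0.85 389 [519.34372268 140.4747865  106.05717842] [1000.11926683  678.60060217  652.72964147] [543.54598987 168.08541706 145.71177094]
0.74 459 [ 530.7344563  -194.7284013    80.31451571] [1000.11926683  678.60060217  652.72964147] [ 578.33700573 -154.52981978  101.63862627]
[(array([687., 218.,  -2.]), 0.97), (array([541., 156., 107.]), 0.88), (array([688., 122.,  -2.]), 0.84)]
```

View pics/b.png

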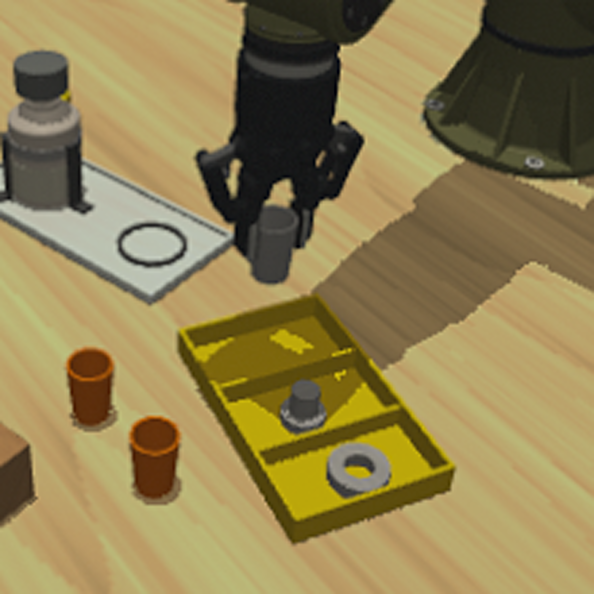

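The cup is held upright at crop (272,243), foot at z ≈ 106, and the plug and collar haven't moved. Now I'll carry it to the ring.

{"fn": "drive_tool", "kwargs": {"series": [[0.03,0.2,0.02,0,0,0,-0.5],[0.06,0.4,0.05,0,0,0,-0.5],[0.09,0.6,0.08,0,0,0,-0.5],[0.12,0.8,0.11,0,0,0,-0.5],[0.13,0.96,0.115,0,0,0,-0.5]]}}

```text
clock: 6.0
tcp_pos: [523.7, -36.1, 110.2]
tool_rot: [-0.0, 0.995, -0.099, -0.002]
force: [0.2, 0.9, -0.6]
opening: 37.5
```

Run:
```python
from h import *
go([526,-34.2,41],-11)
for c in ("scene","top"):
    f=grab_frame(c)
    print([(np.round(d["point"]),round(d["p"],2)) for d in spot_point("cup_mid",c)[:3]])
    for d in outline_of("cup",c)[:3]:
        v,u=np.nonzero(d["region"]);P=world(f,u,v);k=(abs(P[:,0]-526)<40)&(abs(P[:,1]+34)<40);P=P[k]
        if k.mean()>.5: print(c,round(d["p"],2),len(P),np.percentile(P,[3,50,97],axis=0).round(1).tolist())
```

```text
t 6.0 tcp [523.7 -36.1 110.2] yaw -11.39 tilt 0.18 open 37.5 F [ 0.2  0.9 -0.6] q6 0.06
shift [ 0.011 -0.012  0.346] turn [ 0.     0.003 -0.007]
[(array([687., 214.,  26.]), 0.94), (array([692., 124.,  32.]), 0.89), (array([525., -35., 108.]), 0.85)]
[(array([689., 126.,  29.]), 0.81), (array([687., 218.,  27.]), 0.7)]
```

{"fn": "drive_tool", "kwargs": {"series": [[0,0,0.1,0,0,0,-0.5],[0,0,0.2,0,0,0,-0.5],[0,0,0.25,0,0,0,-0.5],[0,0,0.25,0,0,0,-0.5],[0,0,0.25,0,0,0,-0.5]]}}

```text
clock: 6.8
tcp_pos: [525.1, -33.8, 62.7]
tool_rot: [-0.0, 0.995, -0.099, 0.0]
force: [-0.2, 0.0, -1.8]
opening: 37.7
```

Run:
```python
from h import *
go([526,-34.2,41],-11)
f=grab_frame("scene")
print([(np.round(d["point"]),round(d["p"],2)) for d in spot_point("cup_mid","scene")[:3]])
for d in outline_of("cup","scene")[:3]:
    v,u=np.nonzero(d["region"]);P=world(f,u,v);k=(abs(P[:,0]-526)<40)&(abs(P[:,1]+34)<40);P=P[k]
    print(round(d["p"],2),u.mean(),v.mean(),len(P)); 
    if k.mean()>.5: print(np.percentile(P,[3,50,97],axis=0).round(1).tolist())
```

```text
t 6.8 tcp [525.1 -33.8  62.7] yaw -11.31 tilt 0.02 open 37.7 F [-0.2  0.  -1.8] q6 0.06
shift [0.005 0.001 0.109] turn [-0.    -0.    -0.005]
[(array([527., -31.,  62.]), 0.81), (array([691., 215.,  27.]), 0.76), (array([693., 126.,  30.]), 0.68)]
0.87 256.42379182156134 193.47955390334573 269
[[510.0, -52.3, 38.3], [528.0, -24.1, 69.6], [543.7, -16.0, 86.5]]
0.55 233.41531322505801 262.30858468677496 0
0.55 256.8741573033708 288.17303370786516 0
```

{"fn": "drive_tool", "kwargs": {"series": [[0,0,0.04,0,0,0,-0.5],[0,0,0.08,0,0,0,-0.5],[0,0,0.1,0,0,0,-0.5],[0,0,0.11,0,0,0,-0.5],[0,0,0.11,0,0,0,-0.5]]}}

```text
clock: 7.45
tcp_pos: [524.6, -34.1, 40.3]
tool_rot: [-0.0, 0.995, -0.099, -0.0]
force: [-2.8, 0.1, 3.0]
opening: 37.4
```

{"fn": "drive_tool", "kwargs": {"series": [[0,0,0.003,0,0,0,-0.5],[0,0,0.003,0,0,0,-0.5],[0,0,0.003,0,0,0,1],[0,0,0.003,0,0,0,1],[0,0,0.003,0,0,0,1]]}}

```text
clock: 7.95
tcp_pos: [524.9, -34.1, 39.5]
tool_rot: [-0.0, 0.995, -0.099, -0.0]
force: [0.4, 0.1, 0.4]
opening: 79.1
```

{"fn": "drive_tool", "kwargs": {"series": [[0,0,0,0,0,0,1],[0,0,-0.1,0,0,0,1],[0,0,-0.25,0,0,0,1],[0,0,-0.5,0,0,0,1],[0,0,-0.75,0,0,0,1]]}}

```text
clock: 8.45
tcp_pos: [524.3, -34.1, 191.0]
tool_rot: [-0.0, 0.995, -0.099, -0.001]
force: [0.5, -0.4, 0.2]
opening: 85.1
```

Run:
```python
from h import *
go([565.5,-176.8,240],-11)
F={c:grab_frame(c) for c in ("scene","top")}
for c in F:
    f=F[c]
    print([(np.round(d["point"]),round(d["p"],2)) for d in spot_point("cup_mid",c)[:4]],[(np.round(d["point"]),round(d["p"],2)) for d in spot_point("spot",c)[:1]])
    for d in outline_of("cup",c)[:4]:
        v,u=np.nonzero(d["region"]);P=world(f,u,v);P=P[(abs(P[:,0]-526)<40)&(abs(P[:,1]+34)<40)&(P[:,2]>52)]
        if len(P)>10: print(c,u.mean(),v.mean(),len(P),cv2.minEnclosingCircle(np.float32(P[:,:2])),np.percentile(P[:,2],[50,98]))
a=F["scene"]["img"][130:260,180:340,::-1]
cv2.imwrite('pics/c.png',cv2.resize(a,None,fx=4,fy=4,interpolation=cv2.INTER_CUBIC))
```

```text
t 8.45 tcp [524.3 -34.1 191. ] yaw -11.35 tilt 0.07 open 85.1 F [ 0.5 -0.4  0.2] q6 0.06
shift [ 0.342  0.659 -0.245] turn [ 0.     0.001 -0.006]
[(array([688., 213.,  30.]), 0.76), (array([523., -33.,  37.]), 0.63), (array([692., 122.,  29.]), 0.56)] [(array([526., -39.,  10.]), 0.86)]
scene 255.84918032786885 199.7934426229508 126 ((526.160888671875, -36.24698257446289), 21.37904930114746) [60.25963555 65.47481694]
[(array([685., 218.,  27.]), 0.79), (array([690., 125.,  28.]), 0.72), (array([553., 304.,  11.]), 0.71), (array([ 560., -180.,  145.]), 0.49)] [(array([529., -34.,  12.]), 0.6)]
```

View pics/c.png

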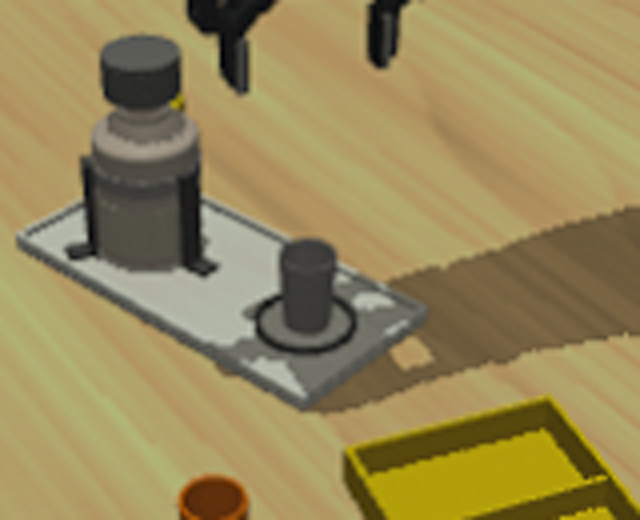

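The cup stands upright, centred in the ring at crop (307,290), released, with the cap still on at (140,72). Now to the cap. The ring-to-bottle distance I measured is 148 mm against the nominal 150.

{"fn": "drive_tool", "kwargs": {"series": [[0.04,0.05,-0.15,0,0,0,1],[0.13,0.2,-0.245,0,0,0,1],[0.25,0.4,-0.245,0,0,0,1],[0.33,0.6,-0.245,0,0,0,1],[0.342,0.659,-0.245,0,0,0,1]], "force": 60}}

```text
clock: 9.35
tcp_pos: [565.9, -180.2, 237.0]
tool_rot: [-0.0, 0.995, -0.1, -0.001]
force: [-0.2, 0.7, 0.6]
opening: 85.3
```

{"fn": "drive_tool", "kwargs": {"series": [[0,0,0.05,0,0,0,1],[0,0,0.1,0,0,0,1],[0,0,0.1,0,0,0,1],[0,0,0.1,0,0,0,1],[0,0,0.1,0,0,0,1]]}}

```text
clock: 9.85
tcp_pos: [566.2, -176.1, 219.1]
tool_rot: [0.0, 0.995, -0.098, 0.0]
force: [-0.4, -0.8, 0.7]
opening: 85.3
```

```bash
python3 -c "
from h import *
go([565.5,-176.6,138],-11)"
```

```text
t 9.85 tcp [ 566.2 -176.1  219.1] yaw -11.29 tilt 0.04 open 85.3 F [-0.4 -0.8  0.7] q6 -0.17
shift [-0.003  0.003  0.406] turn [ 0.    -0.001 -0.005]
```

{"fn": "drive_tool", "kwargs": {"series": [[0,0,0.12,0,0,0,1],[0,0,0.25,0,0,0,1],[0,0,0.35,0,0,0,1],[0,0,0.4,0,0,0,1],[0,0,0.4,0,0,0,1]]}}

```text
clock: 10.35
tcp_pos: [565.7, -176.5, 138.0]
tool_rot: [-0.0, 0.995, -0.099, -0.001]
force: [-0.3, 0.0, -0.3]
opening: 85.2
```

{"fn": "drive_tool", "kwargs": {"series": [[0,0,0,0,0,0,-0.2],[0,0,0,0,0,0,-0.2],[0,0,0,0,0,0,-0.2],[0,0,0,0,0,0,-0.2],[0,0,0,0,0,0,-0.2]]}}

```text
clock: 10.85
tcp_pos: [566.4, -176.9, 140.0]
tool_rot: [0.0, 0.995, -0.099, 0.001]
force: [-0.8, 1.4, 5.7]
opening: 52.6
```

{"fn": "drive_tool", "kwargs": {"series": [[0,0,0,0,0,0,-0.2],[0,0,0,0,0,0,-0.2],[0,0,0,0,0,0,-0.2],[0,0,0,0,0,0,-0.2],[0,0,0,0,0,0,-0.2]]}}

```text
clock: 11.35
tcp_pos: [566.4, -177.0, 139.9]
tool_rot: [0.0, 0.995, -0.099, 0.001]
force: [-1.7, 0.6, 5.9]
opening: 53.0
```

{"fn": "drive_tool", "kwargs": {"series": [[0,0,0.015,0,0,0,-0.2],[0,0,0.03,0,0,0,-0.2],[0,0,0.04,0,0,0,-0.2],[0,0,0.04,0,0,0,-0.2],[0,0,0.04,0,0,0,-0.2]]}}

```text
clock: 11.85
tcp_pos: [566.5, -177.0, 132.9]
tool_rot: [0.0, 0.995, -0.099, 0.001]
force: [-5.5, 2.3, 14.1]
opening: 52.8
```

{"fn": "drive_tool", "kwargs": {"series": [[0,0,0,0,0,-0.13,-0.2],[0,0,0,0,0,-0.26,-0.2],[0,0,0,0,0,-0.39,-0.2],[0,0,0,0,0,-0.52,-0.2],[0,0,0,0,0,-0.65,-0.2]]}}

```text
clock: 12.35
tcp_pos: [566.2, -176.7, 132.8]
tool_rot: [0.0, 0.97, 0.242, 0.001]
force: [-10.0, 5.0, 16.6]
opening: 52.4
```

{"fn": "drive_tool", "kwargs": {"series": [[0,0,0,0,0,-0.14,-0.2],[0,0,0,0,0,-0.28,-0.2],[0,0,0,0,0,-0.42,-0.2],[0,0,0,0,0,-0.56,-0.2],[0,0,0,0,0,-0.7,-0.2]]}}

```text
clock: 12.85
tcp_pos: [565.2, -176.8, 132.8]
tool_rot: [-0.0, 0.819, 0.573, -0.001]
force: [-18.8, 4.6, 22.1]
opening: 52.9
```

{"fn": "drive_tool", "kwargs": {"series": [[0,0,0,0,0,0,-0.2],[0,0,0,0,0,0,-0.2],[0,0,0,0,0,0,-0.2],[0,0,0,0,0,0,-0.2],[0,0,0,0,0,0,-0.2]]}}

```text
clock: 13.35
tcp_pos: [565.4, -177.2, 132.8]
tool_rot: [0.0, 0.821, 0.571, -0.001]
force: [-16.5, 0.8, 19.5]
opening: 52.7
```

```bash
python3 -c "
from h import *
go([566,-176.6,226],70)
print(robot.get_obs()['torque'])"
```

```text
t 13.35 tcp [ 565.4 -177.2  132.8] yaw 69.65 tilt 0.06 open 52.7 F [-16.5   0.8  19.5] q6 -1.58
shift [ 0.004  0.002 -0.466] turn [-0.     0.001 -0.006]
[0.08099595 2.5960702  0.00948162]
```

{"fn": "drive_tool", "kwargs": {"series": [[0,0,-0.02,0,0,0,-0.2],[0,0,-0.04,0,0,0,-0.2],[0,0,-0.06,0,0,0,-0.2],[0,0,-0.08,0,0,0,-0.2],[0,0,-0.1,0,0,0,-0.2]]}}

```text
clock: 13.85
tcp_pos: [565.3, -177.0, 150.6]
tool_rot: [-0.001, 0.821, 0.571, -0.001]
force: [-0.2, 0.8, -0.7]
opening: 53.1
```

{"fn": "drive_tool", "kwargs": {"series": [[0,0,-0.06,0,0,0,-0.2],[0,0,-0.14,0,0,0,-0.2],[0,0,-0.24,0,0,0,-0.2],[0,0,-0.34,0,0,0,-0.2],[0,0,-0.42,0,0,0,-0.2]]}}

```text
clock: 14.35
tcp_pos: [566.4, -176.8, 237.2]
tool_rot: [0.001, 0.821, 0.571, 0.001]
force: [0.9, 0.6, -0.8]
opening: 52.9
```

{"fn": "drive_tool", "kwargs": {"series": [[0,0,0,0,0,0,-0.2],[0,0,0,0,0,0,-0.2],[0,0,0,0,0,0,-0.2],[0,0,0,0,0,0,-0.2],[0,0,0,0,0,0,-0.2]]}}

```text
clock: 14.85
tcp_pos: [565.8, -176.8, 234.1]
tool_rot: [-0.0, 0.821, 0.571, -0.0]
force: [-0.4, -0.3, -0.1]
opening: 53.2
```

Run:
```python
from h import *
go([565.5,-176.6,235],70)
print(np.abs(robot.get_obs()["qd"]).max())
f=grab_frame("scene")
for n in ("cap_mid","mouth","cup_mid","spot","plug_mid","collar_mid"): print(n,[(np.round(d["point"]),round(d["p"],2)) for d in spot_point(n,"scene")[:3]])
cv2.imwrite('pics/d.png',cv2.resize(f["img"][100:320,170:390,::-1],None,fx=2.7,fy=2.7,interpolation=cv2.INTER_CUBIC))
```

```text
t 14.85 tcp [ 565.8 -176.8  234.1] yaw 69.66 tilt 0.06 open 53.2 F [-0.4 -0.3 -0.1] q6 -1.58
shift [ 0.    -0.002 -0.005] turn [-0.001  0.    -0.006]
0.0038352096189047356
cap_mid [(array([ 568., -175.,  245.]), 0.48), (array([ 481., -333.,   18.]), 0.43)]
mouth [(array([ 565., -181.,  152.]), 0.57)]
cup_mid [(array([692., 125.,  28.]), 0.77), (array([690., 215.,  28.]), 0.68), (array([525., -34.,  37.]), 0.62)]
spot [(array([528., -40.,  12.]), 0.76)]
plug_mid [(array([547., 228.,  21.]), 0.73)]
collar_mid [(array([554., 301.,  11.]), 0.87)]
```

View pics/d.png

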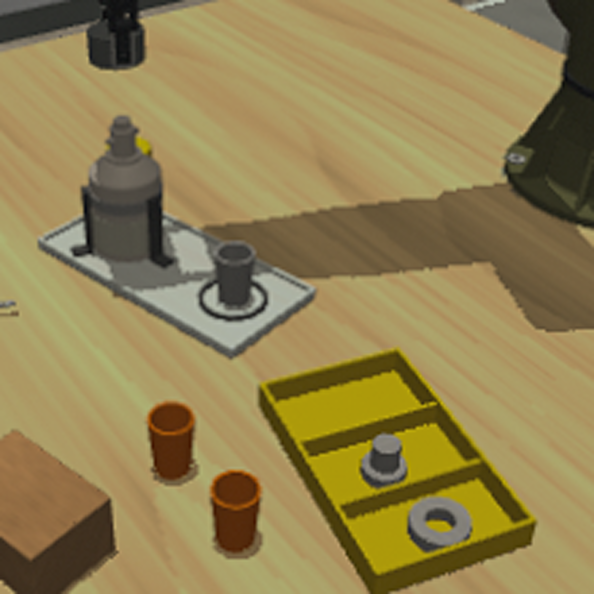

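The gripper holds the cap level at crop (117,45), over the bare neck at (122,140). The cup stands in the ring at (235,275), and the plug and collar are untouched. I'll hand in.

```bash
python3 -c "
from h import *
print(robot.hand_in())"
```

```text
the job is handed in; nothing more can be done
None
```

The job is done and handed in at about 15 s on the robot's clock. I stood the steel cup in the ring and let go. Then I gripped the cap, pressed it about 7 mm (14 N felt), twisted it 81° anticlockwise and lifted it straight off.

**Cap:** the last checks show it held with the jaws at 53 mm, tool tilt under 0.1° and almost no joint movement. Its centre is at about z = 245 mm, some 95 mm above the mouth and within about 3 mm of the bottle's axis as I measured it. That leaves about 80 mm of air below it.

**Cup:** the last picture shows it upright in the ring, at about (525, -34) against the ring's (526, -34).

**Bystanders:** the plug and collar are within about 4 mm of where they started, which is within the networks' error.

**Disagreements:**
- The network put the cup's centre at z ≈ 37 mm where 36 is nominal.
- It put the ring's centre at y = -40 in the scene camera. I trusted the top-camera ring measurement and the picture, both of which show the cup centred.
- A sideways force of up to 19 N showed during the twist, and it was gone once the cap was lifted.

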